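# Brace a square jar with a bench stop and twist its tight cap free

### The job

Take the spare bench stop out of the wooden rack and push it fully home in the one free hole of the plywood dog board, so that the square jar standing between the stops cannot turn. Then twist the jar's tight black cap anticlockwise until its threads let go, lift it straight off and finish while still holding it level just above the jar's mouth; the jar stays standing in its place between the stops, and the other things on the bench are left alone.

Things in the scene. Friction and masses are not known exactly. Their poses are not given: they have to be found in the camera images.
- dog_board: plywood dog board screwed to the bench, 165 x 165 mm, 30 mm thick; origin: centre of its underside, z up, x and y along its edges. Three bench stops like the spare one are fixed in it, at (+55.5, +12), (-55.5, -12) and (-8, -54.5) mm in its frame, tops 50 mm above the board. The jar stands between them at the board's centre with 0.5 to 1.5 mm of play to each.
- free_hole (a point): centre of the mouth of the board's one free hole: 15 mm wide, vertical, right through the 30 mm board. The point is on the board's top face, (+26, +57) mm from the board's centre in the board's frame. A stop standing home in it comes within about 3 mm of the jar's side and keeps the jar from turning.
- stop_rack: wooden rack block, 60 x 150 mm, 32 mm tall, fixed to the bench, its length along its own y; origin: centre of its underside. The spare bench stop stands upright in its middle hole (16 mm wide); the holes 48 mm to either side are empty.
- bench_stop: the spare bench stop, about 80 g, upright: steel rod 12 mm thick, 27 mm long (last 6 mm tapered to 7 mm), below a wooden disc 44 mm wide and 16 mm thick, its lower edge bevelled; above the disc a metal grip 17 mm thick, 34 mm tall. Origin: on the axis at the disc's underside, z up; rod tip at z -27 mm, top of grip at z +50 mm. Fully home: the disc lies on the board's top face.
- bread_maker: big white bread machine, fixed, in the way between the rack and the dog board: 334 mm deep (own x), 268 mm wide (own y), 255 mm tall, its front (-x) towards the robot; origin: centre of its underside, z up. Carry things past its front or above it.
- jar: clear square jar of wooden dowel pins, about 0.4 kg, loose on the board: body 64 x 64 mm, sides parallel to the board's edges, 66 mm tall, shoulder sloping up to 71 mm at the neck, round neck 45 mm wide, rim 89 mm above its base. Origin: centre of its base, z up. Braced by all four stops it still gives about 7 degrees before they hold it, so the cap must turn that much further.
- jar_rim (a point): centre of the jar's mouth at the height of the rim, 89 mm above the jar's base. Outside, the neck has three thread lugs 56 degrees long; the cap's inner lugs pass up between them once the cap has turned 60 to 95 degrees anticlockwise (1.05 to 1.65 rad); a hard stop follows at about 100 degrees.
- cap: the jar's round ribbed black cap, 60 mm wide, 26 mm tall, 60 g. Origin: on its axis at its lower edge (tight: 72 mm above the jar's base), z up; x parallel to the jar's x while tight. Right-hand thread, about 0.4 N m: turned anticlockwise from above it climbs 3 mm in 57 degrees (1.0 rad), then comes loose and its springy liner lifts it to 4 mm above its tight height.
- screw_jar: round clear jar of screws with a red lid, 61 mm wide, 85 mm tall; not the jar to open; bystander, to be left alone; origin: centre of its underside
- screwdriver: screwdriver lying flat, 27 x 214 x 24 mm, its length along its own y; bystander, to be left alone; origin: centre of its underside
- sanding_block: rubber sanding block, 63 x 106 x 27 mm; bystander, to be left alone; origin: centre of its underside
Mind the look-alikes: they are no part of the job. Leave any blue look-alike of the bench_stop alone. Of the things shaped like the cap, the black one is meant.

How it is judged:
On the way, in this order (a step that is already met when the one before it is completed fails the run):
1. the bench stop is pushed fully home in the free hole (z of bench_stop in the frame of dog_board below 0.0325 m and horizontal distance between bench_stop and free_hole below 0.004 m and angle between bench_stop's own z axis and vertical below 0.07 rad), for 0.2 s.
2. the cap is twisted loose on the jar (at least about 52 degrees) before it is lifted, with the stop still home (all of step 1 and angle between the x axis of cap and the x axis of jar, either way round above 0.9 rad and z of cap in the frame of jar below 0.082 m), for 0.1 s.
At the end, for the whole second after the job is handed in: Fingers hold the cap still, clear of the jar, lower edge 3-48 mm above the rim, within 20 mm of the jar's axis, level within 10 deg; stop home (2.5 mm up, 4 mm sideways); jar upright on the board, within 8 mm of its centre, turned under 11 deg (all of step 1 and z of cap in the frame of jar between 0.092 and 0.137 m and horizontal distance between cap and jar_rim below 0.02 m and angle between cap's own z axis and vertical below 0.17 rad and contact force between the fingers and cap above 1 N and contact force between cap and jar below 0.05 N and linear speed of cap below 0.03 m/s and z of jar in the frame of dog_board below 0.033 m and angle between jar's own z axis and vertical below 0.06 rad and horizontal distance between jar and dog_board below 0.008 m and angle between the x axis of jar and the x axis of dog_board, either way round below 0.2 rad); the arm keeps its last pose, push and grip.
It fails at once if the jar turns more than 15 degrees on the board (angle between the x axis of jar and the x axis of dog_board, either way round above 0.26 rad).
It fails at once if the jar is lifted off the board or tipped (z of jar in the frame of dog_board above 0.037 m or angle between jar's own z axis and vertical above 0.15 rad).
It fails at once if a bystander is moved more than 30 mm (distance of any of screw_jar, screwdriver, sanding_block from where it was at the start of the episode above 0.03 m).
It also fails if it takes over 53 s, if anything falls off the work surface, if the arm or the gripper's body presses on something with over 40 N, if the wrist force passes 120 N, or if a joint passes its speed limit or range.

### The arm

A 6-joint arm with a two-finger parallel gripper is mounted at the origin on a cart in front of the work surface, level with it; the furniture and walls round the work are solid. World frame = base frame: x ahead of the robot, y to its left, z up, the work surface at z = 0. Lengths are in m, angles in rad, forces in N, time in s.
With the tool pointing down it reaches from about 0.35 to 0.975 m from the base axis. Payload 4.9 kg.
Tool frame: the origin (TCP) lies midway between the tips of the shut fingers; the grasp point (between the pads) lies behind it (manip.grasp_offset is the y of the grasp point in the tool frame, in m); y points along the fingers, z is the direction in which the jaws open and shut, and the axes are right-handed (so a half turn about y gives the same grasp; the last joint's range is limited). The gripper opens to 85 mm and grips with 20 to 120 N. Pads are 22 mm wide; open, the fingers measure 114 mm over their backs; the gripper's body (76 mm by 85 mm) begins 54 mm behind the grasp point. The pads swing forward as they close: fully open they stand 13 mm farther back than shut.
Start: joints at [-1.446, 0.053, 1.613, -0, 1.476, -0.119], TCP at [0.151, -0.606, 0.231] pointing down, gripper open.
Joint ranges: [-3.01, 3.01], [-1.01, 2.22], [0.06, 2.58], [-1.02, 4.17], [0.09, 2.62], [-3.14, 3.14]. Speed limits (rad/s): [2.57, 2.57, 3.14, 3.14, 3.14, 3.14].

### API

Orientations are given as a unit quaternion [w, x, y, z].
In Python, from plant import manip gives the robot as it stands. The module is installed in compiled form; this text tells all that it offers.
- The arm moves only by the shell command python3 -m jog 'ROWS'. ROWS is a JSON object of lists of equal length, an entry for each row: "offset": the shift along the world's x, y, z in units of 50 mm (1.0 is 50 mm), a list of three; "angular": the turn, a rotation vector about the world's x, y, z in units of 6 degrees (1.0 is 6 degrees), a list of three; "jaw": the finger opening in mm, from 0 to 85.4. In form: {"offset": [[tx, ty, tz], ...], "angular": [[ax, ay, az], ...], "jaw": [jaw, ...]}. A call has 1 to 12 rows; each row shifts and turns the commanded pose from where the row before left it; what a row does not reach is not made up. A row lasts 1/10 s, in which the tool goes at most 50 mm and 8.59 degrees, less where a joint would pass 70% of its speed; a pose out of reach is approached as far as the arm can. A call is refused whole if a number of a shift passes 1 or a number of a turn 1, either way. A call with a gripper value outside its range is refused whole. The fingers move at their own pace and stop on an object; the grip force is fixed at half the most. Time passes only in rows, so rows that do not move let the fingers close. It gives the time, the measured TCP pose, the force and the opening at its end, in the units of the state.
- manip.state(): the state, without advancing time (a new reading comes with each control period).
- manip.grab_frame(name): name is "scene" or "top" or "wrist"; returns the picture (480x640x3 uint8, blue, green, red); there is no depth.
- manip.camera_model(name): a dict with "fx", "fy", "cx", "cy" (pixels), "k1" (the pictures are not rectified: a ray, as slopes to the right and down, at radius r is drawn at 1 + k1 r^2 times it, then the intrinsics apply), "rvec" (rotation vector, rad) and "tvec" (3), from world to camera coordinates, as OpenCV has them; the wrist camera has in their place "mount" (4x4, takes a point from camera to tool coordinates, whose origin is the TCP and whose axes are the tool frame's). Camera axes: x right, y down, z forward; pixel columns grow to the right and rows downward; lengths in m; the calibration is good to about 2 mm. A picture is of the moment at which its call begins: read the wrist's pose just before it. camera_model takes no time and is no camera call.
- manip.job_done(): hands the job in, once; it reports no verdict.
The state is a dict: "time": time; "joint_pos": joint angles; "joint_vel": joint speeds; "joint_efforts": joint torques, N m; "tool_pos": TCP position; "tool_rot": TCP orientation; "contact_force": force on the tool from outside, world axes, zero at the start; "ft_torque": the same for the moment, N m; "gripper_width": opening from 0.0 (shut) to 1.0 (fully open).
Only numpy, scipy, OpenCV 4.12 (cv2) and the standard library are available. Lean on these libraries where they do the work, as an engineer would, in place of code of your own. Each camera call takes 0.05 s, during which the arm holds its last target.

## Working session

There is one attempt and no reset: what is moved stays moved. The work goes in short steps, Python scripts to look and compute and a shell command to move; the robot and the scene stay as the last step left them, time stands still between calls to the robot, and variables do not carry over. Pictures are saved under pics/ and viewed, and the job is handed in when it is done.

```bash
mkdir -p pics; cat > h.py <<'E'
import numpy as np, cv2, json
from plant import manip
from scipy.spatial.transform import Rotation as R
def save(n,f):
    im=manip.grab_frame(n); cv2.imwrite(f'pics/{f}.png',im); return im
def cam(n,st=None):
    m=manip.camera_model(n)
    if 'mount' in m:
        st=st or manip.state(); q=st['tool_rot']
        T=np.eye(4);T[:3,:3]=R.from_quat([q[1],q[2],q[3],q[0]]).as_matrix();T[:3,3]=st['tool_pos']
        C=T@np.array(m['mount']); return m,C[:3,:3],C[:3,3]
    Rm=cv2.Rodrigues(np.array(m['rvec'],float))[0];t=np.array(m['tvec'],float).ravel()
    return m,Rm.T,-Rm.T@t
def ray(c,u,v):
    m,Rc,o=c
    xd=(u-m['cx'])/m['fx'];yd=(v-m['cy'])/m['fy'];x,y=xd,yd
    for _ in range(30):
        s=1+m['k1']*(x*x+y*y);x,y=xd/s,yd/s
    return o,Rc@np.array([x,y,1.])
def plane(c,u,v,z):
    o,d=ray(c,u,v);return o+d*(z-o[2])/d[2]
def proj(c,p):
    m,Rc,o=c;q=Rc.T@(np.array(p)-o);x,y=q[0]/q[2],q[1]/q[2];s=1+m['k1']*(x*x+y*y)
    return m['cx']+m['fx']*x*s,m['cy']+m['fy']*y*s
E
python3 - <<'E'
from h import *
s=manip.state();print(s,manip.grasp_offset)
np.savez('pics/wst.npz',p=s['tool_pos'],q=s['tool_rot'])
for n in('scene','top','wrist'):save(n,n+'0');print(manip.camera_model(n), cam(n,s)[2])
E
```

```text
{'time': 0.0, 'joint_pos': array([-1.44599649e+00,  5.33422185e-02,  1.61430358e+00,  8.43368579e-06,
        1.47598385e+00, -1.18971171e-01]), 'joint_vel': array([ 0.00114883, -0.00145433, -0.00012729,  0.00078411, -0.00187845,
       -0.0003483 ]), 'joint_efforts': array([ 2.75866179e-03, -3.93680906e+01, -3.70171487e+01,  1.91543868e-04,
        7.13006637e-03, -1.58114511e-05]), 'tool_pos': array([ 0.15079458, -0.6058948 ,  0.23006636]), 'tool_rot': array([ 0.08597337, -0.08597163,  0.70258073, -0.70114034]), 'contact_force': array([-0.90723702,  0.39165605,  0.09444508]), 'ft_torque': array([ 0.04819886, -0.00967347, -0.02792962]), 'gripper_width': 1.0015895304344005} -0.0187
{'fx': 566.9720569898612, 'fy': 566.9720569898612, 'cx': 322.8997369989822, 'cy': 239.42525591350437, 'k1': 0.04643665870973, 'rvec': array([ 2.48181228,  0.37227704, -0.10002143]), 'tvec': array([-0.44348337, -0.00701319,  1.50393971])} [ 0.66462949 -0.73705626  1.21390982]
{'fx': 466.5393758362674, 'fy': 466.5393758362674, 'cx': 322.26981731922484, 'cy': 238.9707241414026, 'k1': -0.0704903387682222, 'rvec': array([ 2.13765445, -2.13932763,  0.16970997]), 'tvec': array([0.05062487, 0.46918354, 1.40987464])} [0.24033931 0.04972076 1.46635856]
{'fx': 368.20187890664107, 'fy': 368.20187890664107, 'cx': 313.87681461164874, 'cy': 233.99444831173062, 'k1': -0.004877669461116747, 'mount': array([[ 4.45178155e-04,  9.65202732e-01,  2.61502365e-01,
        -6.61183833e-02],
       [-1.39854479e-03, -2.61501535e-01,  9.65202047e-01,
        -1.42658047e-01],
       [ 9.99998923e-01, -7.95409637e-04,  1.23346448e-03,
         2.63573752e-04],
       [ 0.00000000e+00,  0.00000000e+00,  0.00000000e+00,
         1.00000000e+00]])} [ 0.21505677 -0.59048055  0.37274012]
```

View pics/scene0.png

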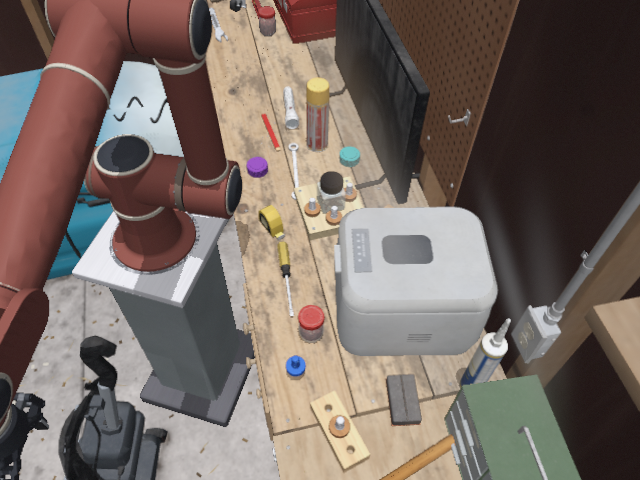

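View pics/top0.png

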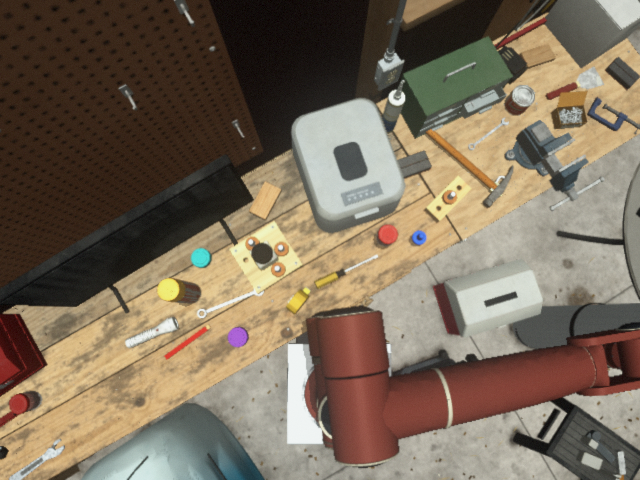

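View pics/wrist0.png

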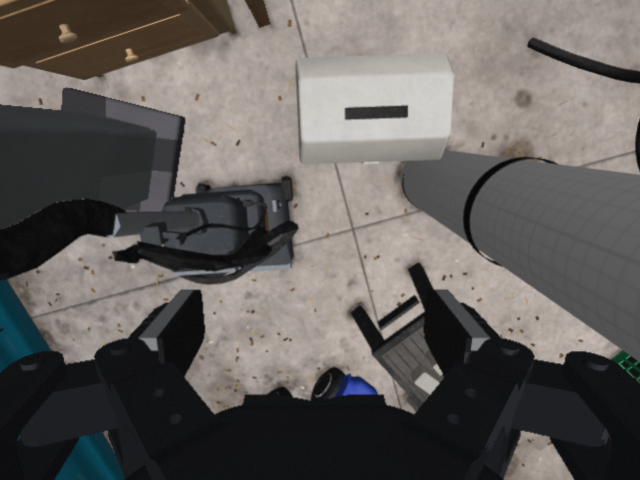

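The scene view shows the rack with its spare stop at about (340,428), the blue look-alike at (295,366) and the dog board with the jar at (331,190). In the top view the rack is at (449,198), the board at (264,257) and the bread maker between them. I'll zoom in for precise points.

```bash
python3 - <<'E'
from h import *
t=cv2.imread('pics/top0.png');s=cv2.imread('pics/scene0.png')
a=cv2.resize(t[215:300,220:310],None,fx=4.4,fy=4.4,interpolation=2)
b=cv2.resize(t[160:240,405:495],None,fx=4.4,fy=4.4,interpolation=2)
c=cv2.resize(s[160:245,285:375],None,fx=4.4,fy=4.4,interpolation=2)[:374,:396]
d=cv2.resize(s[385:475,300:390],None,fx=4.4,fy=4.4,interpolation=2)
H=290
pad=lambda x:cv2.resize(x,(390,290))
cv2.imwrite('pics/crop0.png',np.vstack([np.hstack([pad(a),pad(b)]),np.hstack([pad(c),pad(d)])]))
ct=cam('top');cs=cam('scene')
for n,u,v,z in[('board',264,257,.03),('rack',449,198,.032),('bread',350,160,.255),('screwjar',388,234,.085),('driver',347,272,.02),('blue',419,238,.05),('sand',412,163,.027),('cap',263,254,.12)]:print(n,plane(ct,u,v,z).round(3))
for n,u,v,z in[('rackstop',340,425,.08),('cap',331,183,.12),('bread',415,240,.255)]:print(n,plane(cs,u,v,z).round(3))
E
```

```text
board [0.414 0.231 0.03 ]
rack [ 0.602 -0.352  0.032]
bread [ 0.651 -0.025  0.255]
screwjar [ 0.477 -0.147  0.085]
driver [ 0.368 -0.026  0.02 ]
blue [ 0.47  -0.248  0.05 ]
sand [ 0.719 -0.239  0.027]
cap [0.412 0.223 0.12 ]
rackstop [ 0.607 -0.362  0.08 ]
cap [0.417 0.219 0.12 ]
bread [0.661 0.    0.255]
```

View pics/crop0.png

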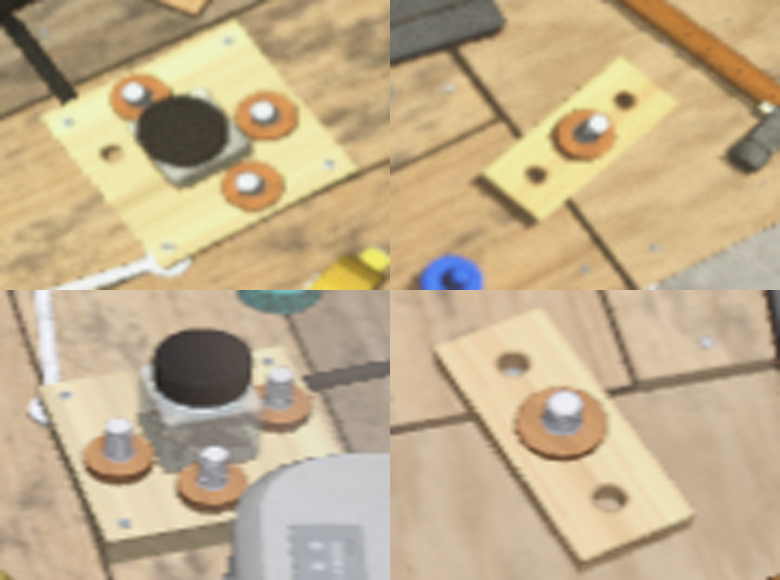

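```bash
python3 - <<'E'
from h import *
ct=cam('top');cs=cam('scene')
P=np.array([plane(ct,220+x/4.333,215+y/3.412,.03)[:2] for x,y in[(238,20),(355,172),(160,265),(42,117)]])
print('board top',P.mean(0),np.degrees([np.arctan2(*(P[(i+1)%4]-P[i])[::-1]) for i in range(4)]),[np.linalg.norm(P[(i+1)%4]-P[i]) for i in range(4)])
print('hole',plane(ct,220+112/4.333,215+153/3.412,.03))
for x,y in[(136,93),(264,112),(246,183)]: print('stop',plane(ct,220+x/4.333,215+y/3.412,.08))
h=np.array([plane(ct,405+x/4.333,160+y/3.625,.032)[:2] for x,y in[(234,100),(146,174)]]);print('rack',h,h.mean(0),np.degrees(np.arctan2(*(h[0]-h[1])[::-1])),np.linalg.norm(h[0]-h[1]))
# scene rack: crop 90x90 ->390x290 origin 300,385, offset(390,290)
h=np.array([plane(cs,300+(x-390)/4.333,385+(y-290)/3.222,.032)[:2] for x,y in[(514,362),(609,497)]]);print('rack scene',h,h.mean(0),np.degrees(np.arctan2(*(h[0]-h[1])[::-1])))
print('griptop',plane(ct,405+208/4.333,160+124/3.625,.082),plane(cs,300+(565-390)/4.333,385+(404-290)/3.222,.082))
E
```

```text
board top [0.41438733 0.22543859] [-148.60893667  121.38145643   33.17294282  -57.22800429] [np.float64(0.16451192078492347), np.float64(0.16131032901844436), np.float64(0.16055353701577837), np.float64(0.16635099705600911)]
hole [0.40502062 0.28739593 0.03      ]
stop [0.45254612 0.26369231 0.08      ]
stop [0.43557158 0.17437888 0.08      ]
stop [0.37291661 0.18598188 0.08      ]
rack [[ 0.63582339 -0.38630016]
 [ 0.56895086 -0.3179359 ]] [ 0.60238713 -0.35211803] -45.6319764281112 0.09563267126113943
rack scene [[ 0.57094721 -0.3175702 ]
 [ 0.63764191 -0.38682327]] [ 0.60429456 -0.35219674] 133.92188917586978
griptop [ 0.600968   -0.35136061  0.082     ] [ 0.60487781 -0.35369868  0.082     ]
```

```bash
python3 - <<'E'
from h import *
q=manip.state()['tool_rot'];M=R.from_quat([q[1],q[2],q[3],q[0]]).as_matrix();print(M.round(3))
E
```

```text
[[-0.97  -0.     0.241]
 [-0.241  0.002 -0.97 ]
 [-0.    -1.    -0.002]]
```

```bash
python3 -m jog '{"offset":[[0.75,0.42,0],[0.75,0.42,0],[0.75,0.42,0],[0.75,0.42,0],[0.75,0.42,0],[0.75,0.42,0],[0.75,0.42,0],[0.75,0.42,-0.1],[0.75,0.42,-0.2],[0.75,0.42,-0.2],[0.75,0.42,-0.2],[0.75,0.46,-0.2]],"angular":[[0,0,0.64],[0,0,0.64],[0,0,0.64],[0,0,0.64],[0,0,0.64],[0,0,0.64],[0,0,0.64],[0,0,0.64],[0,0,0.64],[0,0,0.64],[0,0,0.64],[0,0,0.64]],"jaw":[85,85,85,85,85,85,85,85,85,85,85,85]}'
python3 -m jog '{"offset":[[0,0,0],[0,0,0]],"angular":[[0,0,0],[0,0,0]],"jaw":[60,60]}'
python3 - <<'E'
from h import *
s=manip.state();print(s['tool_pos'],s['joint_pos'],s['time']);save('wrist','w1')
c=cam('wrist',s)
for p in[(.603,-.352,.082),(.636,-.386,.032),(.57,-.318,.032)]:print(proj(c,p))
E
```

```text
time: 1.35
tool_pos: [0.6021, -0.3514, 0.1854]
tool_rot: [0.355, -0.355, 0.612, -0.612]
contact_force: [0.7, -0.8, -1.2]
gripper_width: 0.999
time: 1.55
tool_pos: [0.6011, -0.3514, 0.185]
tool_rot: [0.354, -0.355, 0.613, -0.611]
contact_force: [1.5, -0.4, -0.9]
gripper_width: 0.706
[ 0.60112935 -0.35144631  0.18502138] [-6.35647057e-01  2.47716634e-01  1.47494112e+00 -4.16253740e-04
  1.42100422e+00 -1.14459179e-01] 1.55
(np.float64(316.3193848880124), np.float64(232.06679941788445))
(np.float64(370.84490409570776), np.float64(231.7650128213595))
(np.float64(259.9909369860904), np.float64(200.69969298460052))
```

View pics/w1.png

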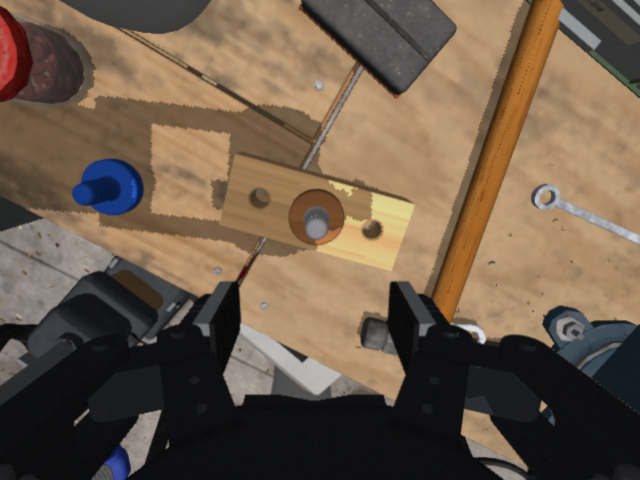

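The wrist view puts the grip top at about (317,230) and the rack's empty holes at (260,197) and (372,229), within 2 mm of the estimate.

```bash
python3 - <<'E'
from h import *
im=cv2.imread('pics/w1.png');cv2.imwrite('pics/c1.png',cv2.resize(im[170:280,210:420],None,fx=3.8,fy=3.8,interpolation=2))
E
```

```text
(no output)
```

View pics/c1.png

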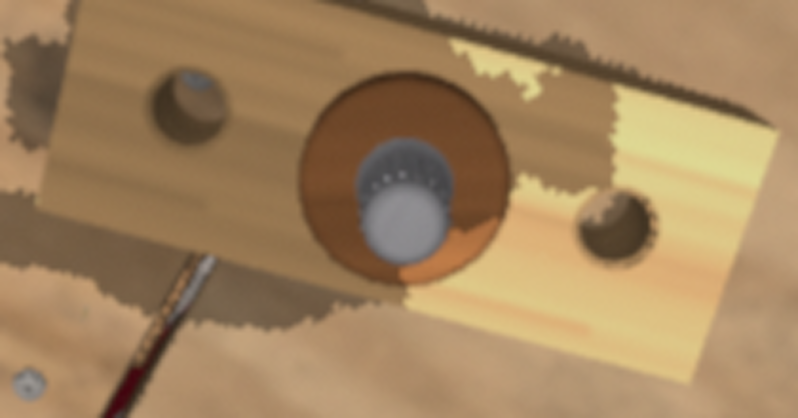

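```bash
python3 - <<'E'
from h import *
s=manip.state();c=cam('wrist',s)
f=lambda x,y,z:plane(c,210+x/3.8,170+y/3.8,z).round(4)
print('top',f(404,222,.082),'disc',f(405,178,.048),'holes',f(189,106,.032),f(616,228,.032),'bottomgrip',f(405,188,.05))
E
```

```text
top [ 0.6038 -0.351   0.082 ] disc [ 0.6044 -0.3506  0.048 ] holes [ 0.5705 -0.317   0.032 ] [ 0.6372 -0.3866  0.032 ] bottomgrip [ 0.6036 -0.3521  0.05  ]
```

```bash
python3 -m jog '{"offset":[[0.06,0.01,-0.6],[0,0,-0.6],[0,0,-0.6],[0,0,-0.5],[0,0,-0.26],[0,0,0],[0,0,0],[0,0,0],[0,0,0],[0,0,0],[0,0,0],[0,0,0]],"angular":[[0,0,0],[0,0,0],[0,0,0],[0,0,0],[0,0,0],[0,0,0],[0,0,0],[0,0,0],[0,0,0],[0,0,0],[0,0,0],[0,0,0]],"jaw":[45,45,45,45,45,45,10,10,10,10,10,10]}'
```

```text
time: 2.8
tool_pos: [0.6049, -0.353, 0.0607]
tool_rot: [-0.354, 0.354, -0.611, 0.613]
contact_force: [-1.8, -0.3, 6.0]
gripper_width: 0.177
```

```bash
python3 -m jog '{"offset":[[0,0,0],[0,0,0.2],[0,0,0.5],[0,0,0.6],[0,0,0.6],[0,0,0.6],[0,0,0.5],[0,0,0.0]],"angular":[[0,0,0],[0,0,0],[0,0,0],[0,0,0],[0,0,0],[0,0,0],[0,0,0],[0,0,0]],"jaw":[10,10,10,10,10,10,10,10]}'
python3 - <<'E'
from h import *
s=manip.state();print(s['tool_pos'],s['joint_pos'],s['gripper_width']);save('wrist','w2')
E
```

```text
time: 3.6
tool_pos: [0.606, -0.3532, 0.2143]
tool_rot: [-0.355, 0.353, -0.609, 0.615]
contact_force: [0.6, -0.7, -0.6]
gripper_width: 0.173
[ 0.60597295 -0.35317624  0.21431548] [-6.33808083e-01  2.32764577e-01  1.44303601e+00  3.10072578e-04
  1.45659836e+00 -1.11401893e-01] 0.17303805164066827
```

View pics/w2.png

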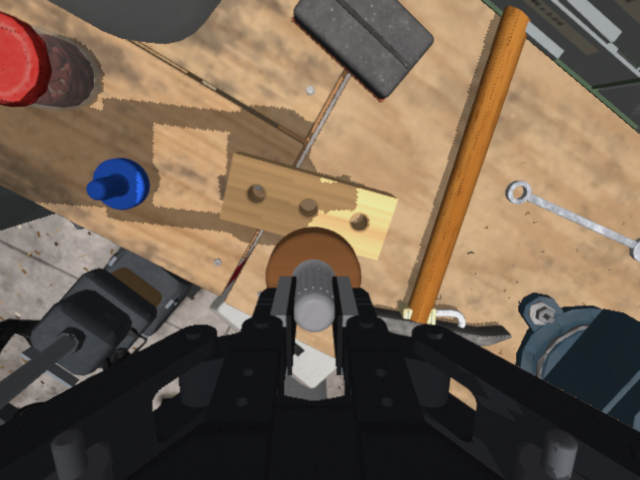

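```bash
python3 - <<'E'
from h import *
ct=cam('top');cs=cam('scene')
print([plane(ct,u,v,.24)[:2].round(3) for u,v in[(300,120),(377,102),(403,188),(323,222)]])
print('handle',plane(ct,368,213,.15), plane(cs,338,262,.15))
print([plane(cs,u,v,.24)[:2].round(3) for u,v in[(342,215),(485,212),(493,290),(342,302)]])
E
```

```text
[array([0.773, 0.112]), array([ 0.827, -0.104]), array([ 0.577, -0.169]), array([0.483, 0.048])]
handle [ 0.52696958 -0.08180352  0.15      ] [ 0.50616634 -0.03242441  0.15      ]
[array([0.494, 0.031]), array([0.794, 0.134]), array([ 0.835, -0.064]), array([ 0.553, -0.181])]
```

```bash
python3 -m jog '{"offset":[[-0.2,0.3,0.3],[-0.62,0.75,0.3],[-0.62,0.75,0.2],[-0.62,0.75,0.1],[-0.62,0.75,0],[-0.62,0.75,0],[-0.24,0.8,0],[-0.24,0.8,0],[-0.24,0.8,0],[-0.24,0.8,0],[-0.24,0.8,0]],"angular":[[0,0,0.7],[0,0,0.7],[0,0,0.7],[0,0,0.7],[0,0,0.7],[0,0,0.7],[0,0,0.7],[0,0,0.7],[0,0,0.7],[0,0,0.7],[0,0,0.7]],"jaw":[10,10,10,10,10,10,10,10,10,10,10]}'
python3 -m jog '{"offset":[[0.08,0.79,0],[0.08,0.79,0],[0.08,0.79,0],[0.08,0.79,0],[0.08,0.79,0],[0.08,0.75,0],[0,0,0],[0,0,0]],"angular":[[0,0,0.63],[0,0,0],[0,0,0],[0,0,0],[0,0,0],[0,0,0],[0,0,0],[0,0,0]],"jaw":[10,10,10,10,10,10,10,10]}'
python3 - <<'E'
from h import *
s=manip.state();print(s['tool_pos'],s['joint_pos'],s['gripper_width']);save('wrist','w3')
E
```

```text
time: 4.75
tool_pos: [0.3778, 0.0513, 0.2507]
tool_rot: [-0.566, 0.567, -0.425, 0.423]
contact_force: [0.3, 0.6, -0.7]
gripper_width: 0.17
time: 5.55
tool_pos: [0.4023, 0.285, 0.2506]
tool_rot: [-0.578, 0.581, -0.406, 0.404]
contact_force: [-0.3, 0.5, -0.8]
gripper_width: 0.178
[0.40233768 0.28495666 0.25060564] [ 4.65340582e-01 -2.78802160e-01  1.88599842e+00 -2.97059958e-04
  1.53883922e+00  1.13967880e-01] 0.17771162643475616
```

View pics/w3.png

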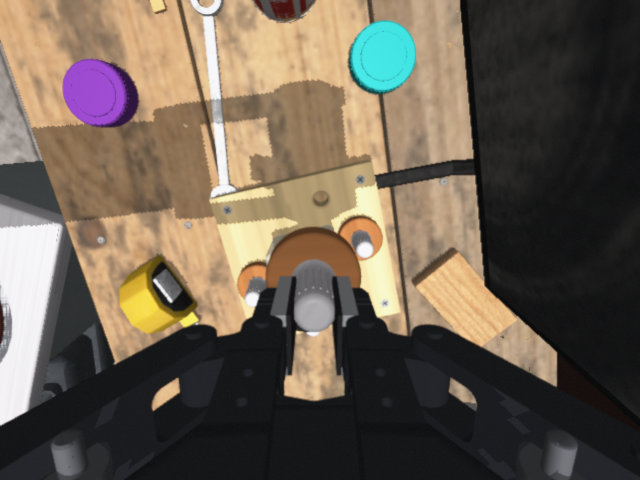

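```bash
python3 - <<'E'
from h import *
im=cv2.imread('pics/w3.png');a=cv2.resize(im[150:350,200:410],None,fx=2.9,fy=2.9,interpolation=2)
b=cv2.resize(im[180:215,300:340],None,fx=5,fy=5,interpolation=2);a[:b.shape[0],-b.shape[1]:]=b
cv2.imwrite('pics/c3.png',a)
E
```

```text
(no output)
```

View pics/c3.png

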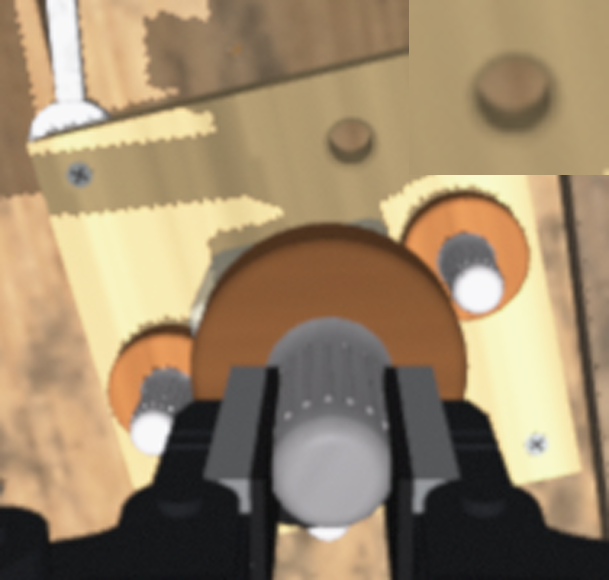

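```bash
python3 - <<'E'
from h import *
s=manip.state();c=cam('wrist',s);t=s['tool_pos'];print(t)
print('hole',plane(c,320.8,198.4,.03)-t)
print('griptop',plane(c,314.1,312.8,t[2]+.0213)-t,'disc',plane(c,313.4,275,t[2]-.0127)-t)
# predicted disc top ellipse if upright on-axis
for off in[(0,0),(0,.002)]:
  A=[proj(c,t+np.array([.022*np.cos(a),.022*np.sin(a),-.0127])) for a in np.linspace(0,6.28,60)];A=np.array(A);print((A.min(0)-[200,150])*2.9,(A.max(0)-[200,150])*2.9)
ct=cam('top')
# screws of board (corners) etc
for x,y in[(80,175),(536,444)]:print('screw',plane(c,200+x/2.9,150+y/2.9,.03).round(4))
for x,y in[(480,290),(152,434)]:print('stop',plane(c,200+x/2.9,150+y/2.9,.08).round(4))
E
```

```text
[0.40259084 0.28433395 0.25105752]
hole [ 0.00443929  0.0053118  -0.22105752]
griptop [-0.00083597  0.00293687  0.0213    ] disc [-0.00166444  0.00391376 -0.0127    ]
[189.92688149 252.5832758 ] [470.88093813 513.96076462]
[189.92688149 252.5832758 ] [470.88093813 513.96076462]
screw [0.3231 0.246  0.03  ]
screw [0.5114 0.2064 0.03  ]
stop [0.4571 0.2675 0.08  ]
stop [0.3767 0.1866 0.08  ]
```

```bash
python3 - <<'E'
from h import *
from scipy.optimize import fsolve
s=manip.state();c=cam('wrist',s);t=s['tool_pos']
a=np.linspace(0,2*np.pi,200)
def ext(p,r):
  A=(np.array([proj(c,t+np.array([p[0]+r*np.cos(b),p[1]+r*np.sin(b),p[2]])) for b in a])-[200,150])*2.9
  return A[:,0].min(),A[:,0].max(),A[:,1].min(),A[:,1].max()
print('disc',fsolve(lambda p:np.array(ext(p,.022)[:3])-[192,466,243],[0,0,-.0127]))
print('grip',fsolve(lambda p:(lambda e:[e[0]-273,e[1]-390,e[3]-527])(ext(p,.0085)),[0,0,.02]))
print('disc z fixed', ext([-.0005,.002,-.0127],.022),ext([-.0005,.002,-.015],.022),ext([0,.0,.0213],.0085),ext([-.0005,.002,.0213],.0085))
E
```

```text
disc [-0.00030911  0.00014338 -0.01733526]
grip [ 0.00277318 -0.00692145  0.00176567]
disc z fixed (np.float64(190.68687814733673), np.float64(472.8394469533804), np.float64(239.47759684647116), np.float64(502.6769326411146)) (np.float64(192.58599008570394), np.float64(471.0263578850663), np.float64(235.57511862174687), np.float64(495.69212159743046)) (np.float64(261.58920909456225), np.float64(396.7119474270467), np.float64(432.0728386897484), np.float64(554.0702330915682)) (np.float64(263.0265365819361), np.float64(398.6999287953615), np.float64(416.79589243932264), np.float64(539.7901422710518))
```

```bash
python3 -m jog '{"offset":[[0.1,0.07,-0.5],[0,0,-0.6],[0,0,-0.6],[0,0,-0.6],[0,0,-0.5],[0,0,-0.2],[0,0,0],[0,0,0]],"angular":[[0,0,0],[0,0,0],[0,0,0],[0,0,0],[0,0,0],[0,0,0],[0,0,0],[0,0,0]],"jaw":[10,10,10,10,10,10,10,10]}'
python3 - <<'E'
from h import *
s=manip.state();print(s['tool_pos'],s['contact_force'],s['ft_torque']);save('wrist','w4');a=save('scene','s4');b=save('top','t4')
for n in('scene','top'):print(proj(cam(n),(.4075,.289,.04)))
x=cv2.resize(a[130:250,270:390],(400,400),interpolation=2);y=cv2.resize(b[210:310,215:315],(400,400),interpolation=2)
cv2.imwrite('pics/c4.png',np.hstack([x,y]))
E
```

```text
time: 6.4
tool_pos: [0.4092, 0.2882, 0.1041]
tool_rot: [0.58, -0.579, 0.405, -0.406]
contact_force: [0.4, -0.2, -0.1]
gripper_width: 0.174
[0.40915718 0.28815793 0.10413925] [ 0.43044028 -0.19431886 -0.08858227] [-0.01324303 -0.02772221 -0.05083443]
(np.float64(333.946718968596), np.float64(183.71913252090573))
(np.float64(244.82330302169586), np.float64(258.67184930581664))
```

View pics/w4.png

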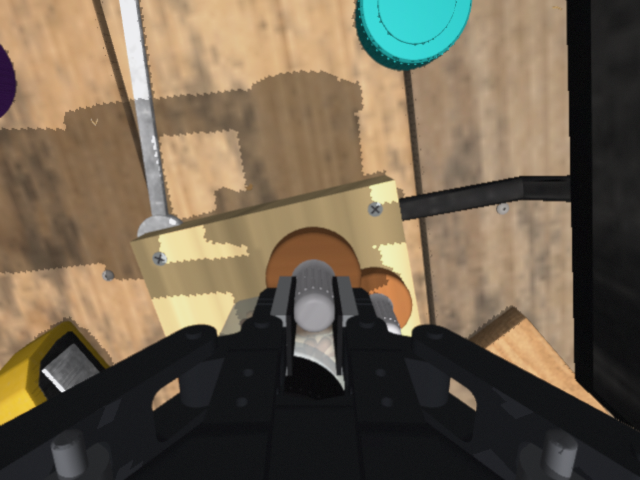

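View pics/c4.png

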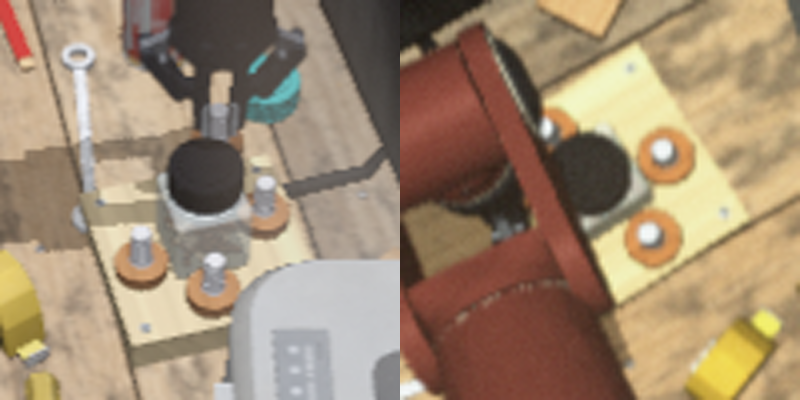

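```bash
python3 - <<'E'
from h import *
im=cv2.imread('pics/w4.png');s=manip.state();c=cam('wrist',s);t=s['tool_pos'];print(t)
def ctr(u,v):
    w=im[v-9:v+10,u-9:u+10].astype(int);sat=w.max(2)-w.min(2);m=(sat<45);ys,xs=np.nonzero(m);return u-9+xs.mean(),v-9+ys.mean(),m.sum()
S=[]
for u,v in[(375,209),(160,258)]:
    a,b,n=ctr(u,v);p=plane(c,a,b,.03);S.append(p);print(a,b,n,p.round(4))
d=S[0]-S[1];L=np.linalg.norm(d[:2]);yaw=np.arctan2(d[1],d[0]);print(L,np.degrees(yaw))
ex=np.array([np.cos(yaw),np.sin(yaw)]);ey=np.array([-ex[1],ex[0]]);m=(S[0]+S[1])[:2]/2
ctrb=m-ey*L/2;h=ctrb+.026*ex+.057*ey;print('centre',ctrb,'hole',h,'rel TCP',h-t[:2])
a=np.linspace(0,2*np.pi,200)
for p in[(0,0,-.0127),(-.0004,.001,-.0127),(-.0004,.001,-.016)]:
  A=np.array([proj(c,t+np.array([p[0]+.022*np.cos(b),p[1]+.022*np.sin(b),p[2]])) for b in a]);print(A.min(0),A.max(0))
cv2.imwrite('pics/c4b.png',cv2.resize(im[215:345,240:400],None,fx=4.6,fy=4.6,interpolation=2))
E
```

```text
[0.40961707 0.28878004 0.10494806]
374.89473684210526 208.8842105263158 190 [0.4368 0.3222 0.03  ]
159.06285714285715 258.54285714285714 175 [0.3223 0.2472 0.03  ]
0.136903904282339 33.26013334450335
centre [0.4170551  0.22745929] hole [0.40753487 0.28938154] rel TCP [-0.0020822   0.00060151]
[265.20255896 237.11396461] [362.17960306 327.32263399]
[265.04457832 234.74454621] [362.18641788 325.26047873]
[265.94331578 232.79447822] [361.26413471 321.80054461]
```

View pics/c4b.png

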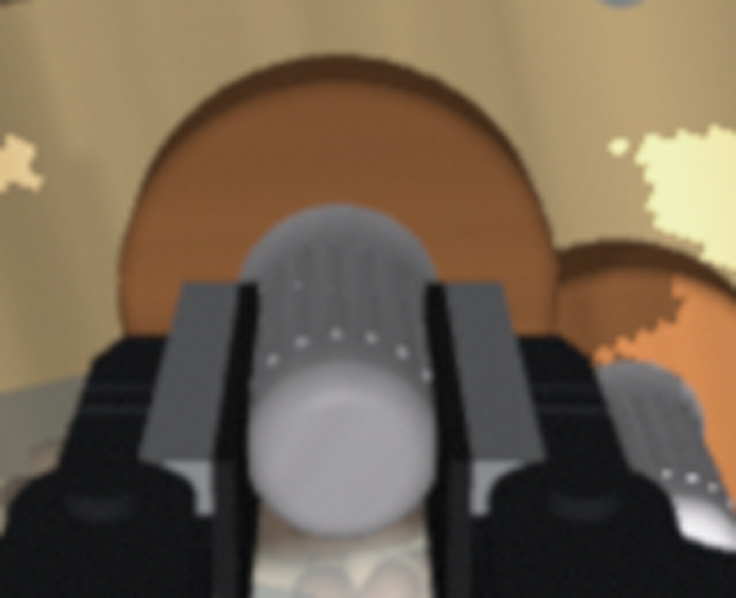

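```bash
python3 - <<'E'
from h import *
s=manip.state();c=cam('wrist',s);t=s['tool_pos'];a=np.linspace(0,2*np.pi,200)
for p in[(-.0004,.001,.018),(-.0004,.001,.015)]:
  A=np.array([proj(c,t+np.array([p[0]+.0085*np.cos(b),p[1]+.0085*np.sin(b),p[2]])) for b in a]);print(A.min(0),A.max(0))
E
python3 -m jog '{"offset":[[-0.03,0,-0.1],[0,0,-0.1],[0,0,-0.1],[0,0,-0.1],[0,0,-0.1],[0,0,0]],"angular":[[0,0,0],[0,0,0],[0,0,0],[0,0,0],[0,0,0],[0,0,0]],"jaw":[10,10,10,10,10,10]}'
```

```text
[290.96274512 292.33544826] [336.57524352 333.77218704]
[291.41701472 289.01498143] [336.08745624 329.71501274]
time: 7.15
tool_pos: [0.4066, 0.2881, 0.077]
tool_rot: [-0.579, 0.58, -0.406, 0.405]
contact_force: [0.3, -0.9, -0.5]
gripper_width: 0.173
```

```bash
python3 -m jog '{"offset":[[0,0,-0.08],[0,0,-0.08],[0,0,0]],"angular":[[0,0,0],[0,0,0],[0,0,0]],"jaw":[10,10,10]}'
python3 -m jog '{"offset":[[0,0,-0.06],[0,0,0]],"angular":[[0,0,0],[0,0,0]],"jaw":[10,10]}'
```

```text
time: 7.45
tool_pos: [0.4066, 0.2882, 0.0694]
tool_rot: [-0.579, 0.58, -0.406, 0.405]
contact_force: [0.1, 0.0, 0.2]
gripper_width: 0.177
time: 7.65
tool_pos: [0.4066, 0.2882, 0.0666]
tool_rot: [-0.579, 0.58, -0.406, 0.405]
contact_force: [-0.6, -0.4, -0.1]
gripper_width: 0.175
```

```bash
python3 -m jog '{"offset":[[0,0,-0.04],[0,0,-0.04],[0,0,0]],"angular":[[0,0,0],[0,0,0],[0,0,0]],"jaw":[10,10,10]}'
python3 -m jog '{"offset":[[0,0,-0.02],[0,0,-0.02],[0,0,0]],"angular":[[0,0,0],[0,0,0],[0,0,0]],"jaw":[10,10,10]}'
```

```text
time: 7.95
tool_pos: [0.4067, 0.2882, 0.0627]
tool_rot: [-0.579, 0.58, -0.406, 0.405]
contact_force: [-0.5, 0.1, -1.0]
gripper_width: 0.171
time: 8.25
tool_pos: [0.4068, 0.2883, 0.0609]
tool_rot: [-0.579, 0.579, -0.405, 0.405]
contact_force: [0.5, 0.2, -0.6]
gripper_width: 0.174
```

```bash
python3 -m jog '{"offset":[[0,0,-0.02],[0,0,-0.02],[0,0,0]],"angular":[[0,0,0],[0,0,0],[0,0,0]],"jaw":[10,10,10]}'
python3 - <<'E'
from h import *
im=save('wrist','w5');cv2.imwrite('pics/c5.png',cv2.resize(im[190:345,200:430],None,fx=3.4,fy=3.4,interpolation=2))
E
```

```text
time: 8.55
tool_pos: [0.4068, 0.2883, 0.0589]
tool_rot: [-0.579, 0.579, -0.405, 0.405]
contact_force: [-0.7, -0.2, -0.8]
gripper_width: 0.169
```

View pics/c5.png

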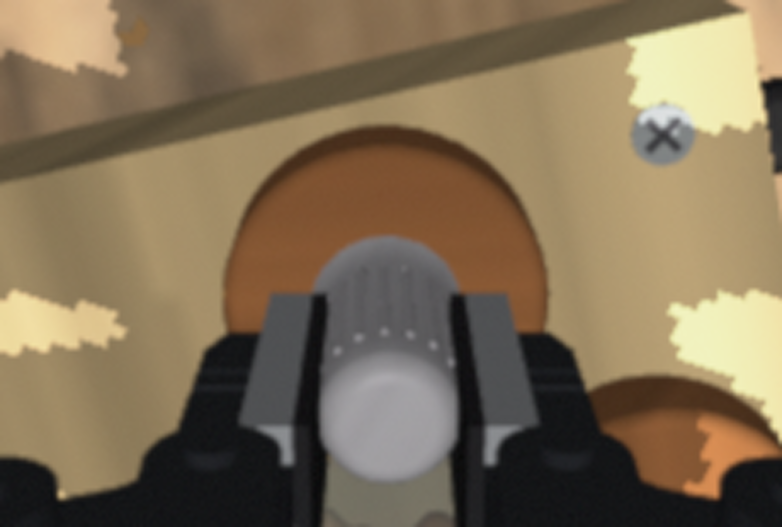

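The stop is in the hole and almost seated. I'll let go, rise and push it home with the fingers shut.

```bash
python3 -m jog '{"offset":[[0,0,0],[0,0,0],[0,0,0],[0,0,0.3],[0,0,0.5],[0,0,0.2],[0,0,0],[0,0,0],[0,0,0]],"angular":[[0,0,0],[0,0,0],[0,0,0],[0,0,0],[0,0,0],[0,0,0],[0,0,0],[0,0,0],[0,0,0]],"jaw":[32,32,32,32,32,32,0,0,0]}'
python3 - <<'E'
from h import *
im=save('wrist','w6');cv2.imwrite('pics/c6.png',cv2.resize(im[160:345,180:450],None,fx=2.9,fy=2.9,interpolation=2))
E
```

```text
time: 9.5
tool_pos: [0.4062, 0.288, 0.1079]
tool_rot: [-0.579, 0.58, -0.406, 0.405]
contact_force: [-0.1, -0.2, -0.4]
gripper_width: -0.001
```

View pics/c6.png

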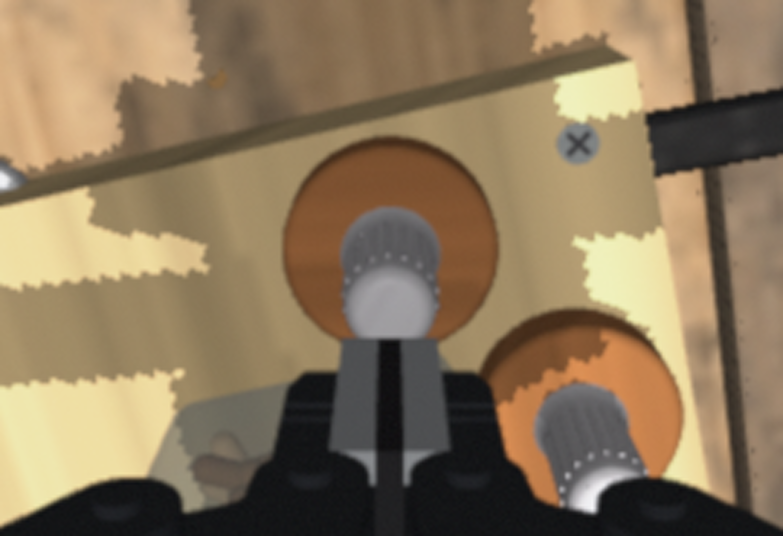

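The stop stands seated, with its grip top at about (315,265). I'll check where its top sits relative to the tool, then press on it.

```bash
python3 - <<'E'
from h import *
s=manip.state();c=cam('wrist',s);t=s['tool_pos']
print(t,plane(c,180+391/2.9,160+307/2.9,.08)-t)
E
python3 -m jog '{"offset":[[0,0,-0.2],[0,0,-0.2],[0,0,-0.1],[0,0,-0.05],[0,0,-0.05],[0,0,0]],"angular":[[0,0,0],[0,0,0],[0,0,0],[0,0,0],[0,0,0],[0,0,0]],"jaw":[0,0,0,0,0,0]}'
```

```text
[0.40611422 0.28790167 0.10773675] [-0.00066248  0.00306441 -0.02773675]
time: 10.15
tool_pos: [0.4073, 0.2885, 0.0805]
tool_rot: [-0.579, 0.579, -0.405, 0.405]
contact_force: [-4.2, -1.8, 8.5]
gripper_width: -0.007
```

```bash
python3 -m jog '{"offset":[[0,0,-0.04],[0,0,-0.03],[0,0,0],[0,0,0]],"angular":[[0,0,0],[0,0,0],[0,0,0],[0,0,0]],"jaw":[0,0,0,0]}'
python3 -m jog '{"offset":[[0,0,0.3],[0,0,0.8],[0,0,0.9],[0,0,0]],"angular":[[0,0,0],[0,0,0],[0,0,0],[0,0,0]],"jaw":[0,0,0,0]}'
python3 - <<'E'
from h import *
s=manip.state();print(s['tool_pos'],s['joint_pos']);im=save('wrist','w7')
E
```

```text
time: 10.55
tool_pos: [0.408, 0.289, 0.0804]
tool_rot: [0.579, -0.579, 0.405, -0.405]
contact_force: [-10.6, -5.7, 25.6]
gripper_width: 0.0
time: 10.95
tool_pos: [0.4109, 0.2904, 0.1835]
tool_rot: [0.584, -0.575, 0.403, -0.408]
contact_force: [-0.6, 0.4, 0.9]
gripper_width: 0.001
[0.41088622 0.29038408 0.18353615] [ 4.67184239e-01 -2.20637836e-01  1.95042638e+00  5.09210835e-05
  1.39785162e+00  1.17554829e-01]
```

View pics/w7.png

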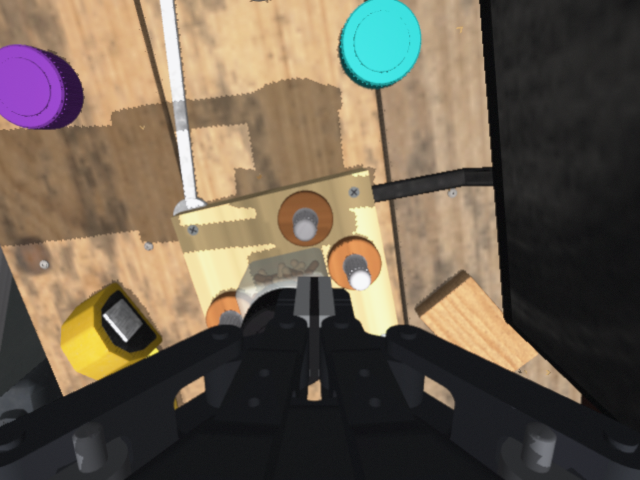

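```bash
python3 -m jog '{"offset":[[0,-0.3,0.4],[0.06,-0.5,0.4],[0.06,-0.46,0.3],[0,0,0],[0,0,0],[0,0,0]],"angular":[[0,0,0],[0,0,0],[0,0,0],[0,0,0],[0,0,0],[0,0,0]],"jaw":[85,85,85,85,85,85]}'
python3 - <<'E'
from h import *
s=manip.state();q=s['tool_rot'];print(R.from_quat([q[1],q[2],q[3],q[0]]).as_matrix()[:,1]);np.savez('s8.npz',p=s['tool_pos'],q=q);im=save('wrist','w8')
E
```

```text
time: 11.6
tool_pos: [0.4121, 0.2256, 0.2288]
tool_rot: [-0.579, 0.58, -0.406, 0.405]
contact_force: [-0.1, 0.0, -0.2]
gripper_width: 0.987
[-2.66218696e-03 -5.53250988e-04 -9.99996303e-01]
```

View pics/w8.png

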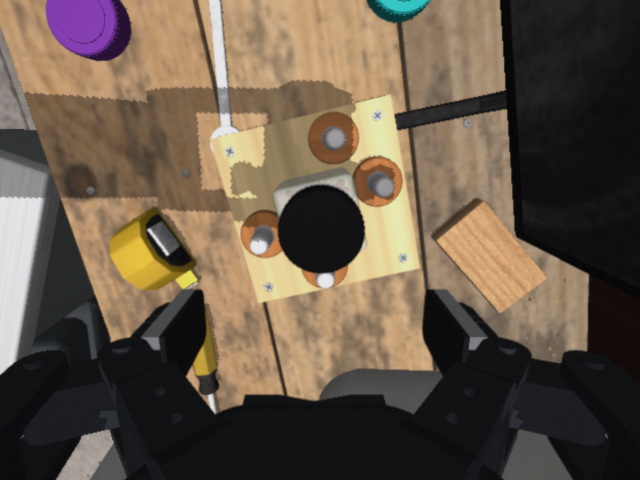

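Straight down on the board: cap at about (321,229), all four stops in place round the jar, and the four board screws visible.

```bash
python3 - <<'E'
from h import *
z=np.load('s8.npz');s={'tool_pos':z['p'],'tool_rot':z['q']};c=cam('wrist',s);t=z['p']
im=cv2.imread('pics/w8.png');m=(im.max(2)<25).astype(np.uint8);m[300:]=0
n,l,st,ce=cv2.connectedComponentsWithStats(m);i=l[229,321];print(st[i],ce[i])
cn=max(cv2.findContours((l==i).astype(np.uint8),0,1)[0],key=cv2.contourArea);(x,y),r=cv2.minEnclosingCircle(cn);print(x,y,r)
print('cap',(plane(c,x,y,.128)-t).round(4),plane(c,x,y,.128))
P=np.array([plane(c,u,v,.03)[:2] for u,v in[(377,116),(230,152),(268,287),(403,258)]]);print('board',P.mean(0),P[0]-P[1],P[3]-P[2])
print('stop grip top rel hole',plane(c,334,138,.08)[:2]-(P.mean(0)+[-.0093,.062]))
E
```

```text
[ 279  186   85   86 5699] [320.78943674 228.8727847 ]
320.4696044921875 228.6807403564453 43.17754364013672
cap [ 0.0028  0.0045 -0.1008] [0.41494516 0.23013315 0.128     ]
board [0.41662413 0.22664454] [0.11326833 0.07442504] [0.11444572 0.07446609]
stop grip top rel hole [-0.00264003  0.00101332]
```

```bash
python3 - <<'E'
from h import *
z=np.load('s8.npz');s={'tool_pos':z['p'],'tool_rot':z['q']};c=cam('wrist',s);t=z['p']
im=cv2.imread('pics/w8.png');g=cv2.convertScaleAbs(im[160:290,250:390],alpha=1)
b=(255*(g/255.)**.4).astype(np.uint8);b=cv2.resize(b,None,fx=4.4,fy=4.4,interpolation=2)
a=np.linspace(0,6.29,100)
for zz,col in((.128,(0,0,255)),(.102,(0,255,0))):
  P=np.array([proj(c,(.4166+.03*np.cos(k),.2266+.03*np.sin(k),zz)) for k in a]);cv2.polylines(b,[((P-[250,160])*4.4).astype(np.int32)],True,col,1)
cv2.imwrite('pics/c8.png',b)
E
```

```text
(no output)
```

View pics/c8.png

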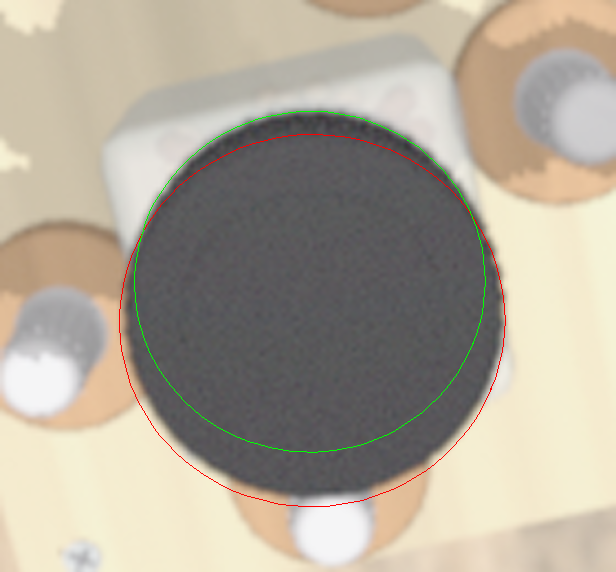

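```bash
python3 -m jog '{"offset":[[0.09,0.02,-0.5],[0,0,-0.6],[0,0,-0.6],[0,0,-0.5],[0,0,-0.4],[0,0,-0.16],[0,0,0],[0,0,0]],"angular":[[0,0,0],[0,0,0],[0,0,0],[0,0,0],[0,0,0],[0,0,0],[0,0,0],[0,0,0]],"jaw":[85,85,85,85,85,85,85,85]}'
python3 - <<'E'
from h import *
im=save('wrist','w9')
E
```

```text
time: 12.45
tool_pos: [0.4178, 0.2268, 0.0931]
tool_rot: [0.58, -0.579, 0.405, -0.405]
contact_force: [-0.1, -0.2, 0.7]
gripper_width: 0.997
```

View pics/w9.png

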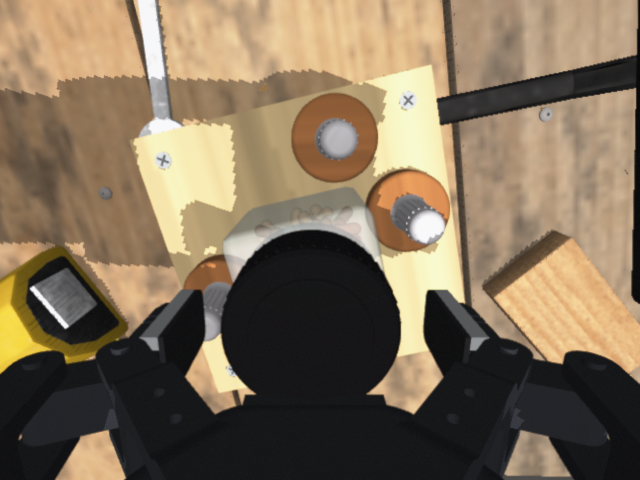

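```bash
python3 -m jog '{"offset":[[-0.02,-0.01,-0.06],[0,0,0],[0,0,0],[0,0,0],[0,0,0],[0,0,0],[0,0,0]],"angular":[[0,0,0],[0,0,0],[0,0,0],[0,0,0],[0,0,0],[0,0,0],[0,0,0]],"jaw":[85,50,50,50,50,50,50]}'
python3 - <<'E'
from h import *
im=save('wrist','w10');s=manip.state();print(s['tool_pos'],s['contact_force'],s['ft_torque'],s['joint_pos'],s['gripper_width'])
E
```

```text
time: 13.2
tool_pos: [0.4171, 0.2261, 0.0907]
tool_rot: [0.58, -0.579, 0.405, -0.406]
contact_force: [-0.8, -0.4, 6.2]
gripper_width: 0.692
[0.41714158 0.22608054 0.09066261] [-1.54456952 -1.36318717  6.51690337] [-0.09204214  0.03672869 -0.00374056] [ 3.39642257e-01 -1.85083548e-01  2.08365613e+00 -1.96449898e-05
  1.24130039e+00 -9.91360696e-03] 0.6882987612450494
```

View pics/w10.png

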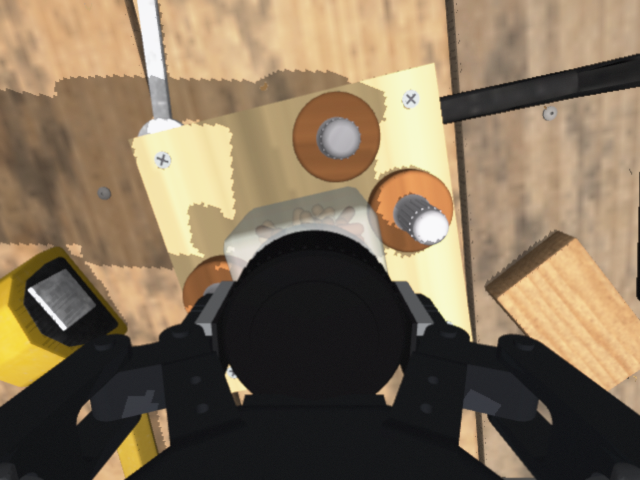

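```bash
python3 -m jog '{"offset":[[0,0,0],[0,0,0],[0,0,0.004],[0,0,0.004],[0,0,0.004],[0,0,0.004],[0,0,0.004],[0,0,0.004],[0,0,0.004],[0,0,0]],"angular":[[0,0,0.3],[0,0,0.5],[0,0,0.7],[0,0,0.7],[0,0,0.7],[0,0,0.7],[0,0,0.7],[0,0,0.7],[0,0,0.5],[0,0,0]],"jaw":[50,50,50,50,50,50,50,50,50,50]}'
python3 - <<'E'
from h import *
s=manip.state();print(s['contact_force'],s['ft_torque'],s['joint_pos']);save('wrist','w11')
E
```

```text
time: 14.25
tool_pos: [0.4174, 0.2263, 0.092]
tool_rot: [0.671, -0.67, 0.224, -0.225]
contact_force: [1.7, 1.9, 3.9]
gripper_width: 0.691
[1.72844574 1.89063802 3.89803579] [ 0.25030134 -0.1548899   0.06446779] [ 3.39677716e-01 -1.86741907e-01  2.08271970e+00  5.52534158e-04
  1.24290609e+00 -5.85786988e-01]
```

View pics/w11.png

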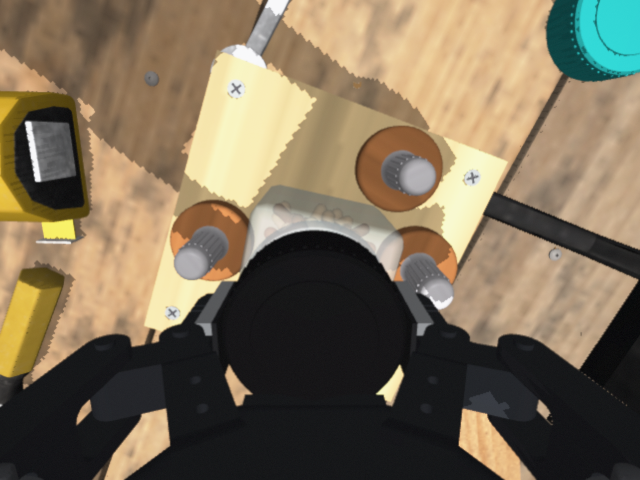

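```bash
python3 -m jog '{"offset":[[0,0,0.004],[0,0,0.004],[0,0,0.005],[0,0,0.005],[0,0,0.005],[0,0,0.005],[0,0,0.01],[0,0,0.01],[0,0,0],[0,0,0],[0,0,0]],"angular":[[0,0,0.6],[0,0,0.9],[0,0,0.9],[0,0,0.9],[0,0,0.9],[0,0,0.9],[0,0,0.9],[0,0,0.9],[0,0,0.9],[0,0,0.8],[0,0,0]],"jaw":[50,50,50,50,50,50,50,50,50,50,50]}'
python3 - <<'E'
from h import *
s=manip.state();print(s['contact_force'],s['ft_torque'],s['joint_pos']);save('wrist','w12')
E
```

```text
time: 15.4
tool_pos: [0.4171, 0.2273, 0.0943]
tool_rot: [0.703, -0.7, -0.091, 0.089]
contact_force: [0.5, 5.3, 3.9]
gripper_width: 0.692
[0.53432168 5.33354233 3.88795185] [ 0.86530205 -0.09229564 -0.00695003] [ 0.34032855 -0.18987621  2.08119957  0.00307366  1.24719811 -1.48660293]
```

View pics/w12.png

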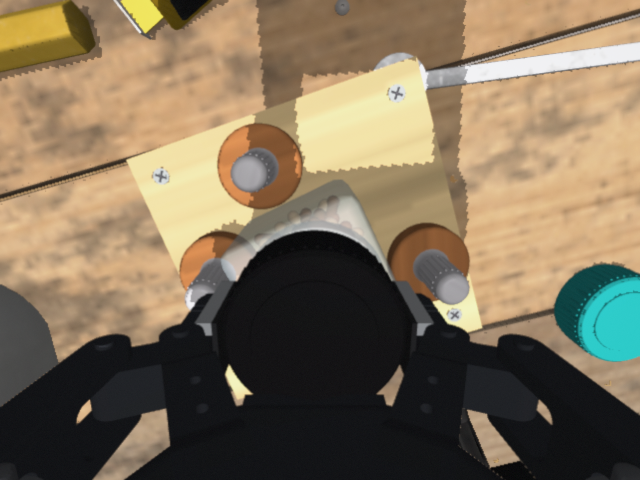

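```bash
python3 -m jog '{"offset":[[0,0,0],[0,0,0.02],[0,0,0.02],[0,0,0.02],[0,0,0]],"angular":[[0,0,0],[0,0,0],[0,0,0],[0,0,0],[0,0,0]],"jaw":[50,50,50,50,50]}'
python3 - <<'E'
from h import *
s=manip.state();print(s['contact_force'],s['ft_torque']);save('wrist','w13')
E
```

```text
time: 15.95
tool_pos: [0.4161, 0.2257, 0.0959]
tool_rot: [-0.701, 0.701, 0.09, -0.09]
contact_force: [0.3, 2.9, 0.4]
gripper_width: 0.69
[0.29903287 2.87205814 0.38920248] [ 0.54278509 -0.04984691 -0.07259492]
```

View pics/w13.png

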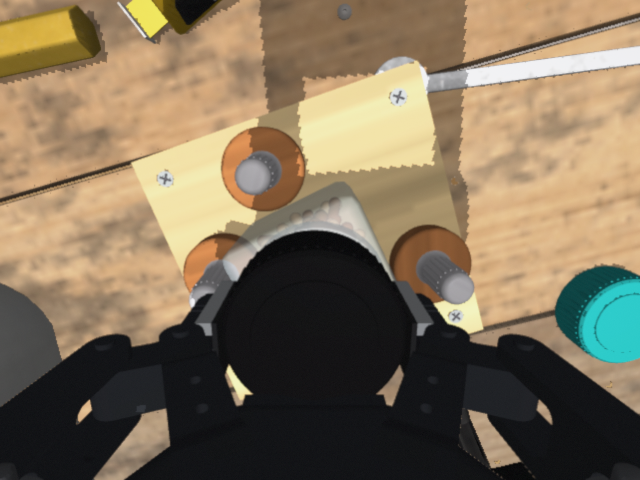

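```bash
python3 -m jog '{"offset":[[0,0,0.03],[0,0,0.03],[0,0,0.02],[0,0,0]],"angular":[[0,0,0],[0,0,0],[0,0,0],[0,0,0]],"jaw":[50,50,50,50]}'
python3 - <<'E'
from h import *
s=manip.state();print(s['contact_force'],s['ft_torque']);save('wrist','w14');b=save('scene','s14')
cv2.imwrite('pics/c14.png',cv2.resize(b[140:250,270:390],None,fx=5,fy=5,interpolation=2))
E
```

```text
time: 16.4
tool_pos: [0.4162, 0.2256, 0.1002]
tool_rot: [-0.701, 0.701, 0.09, -0.09]
contact_force: [-0.9, 2.0, -2.9]
gripper_width: 0.691
[-0.91769085  1.9683467  -2.94417391] [ 0.18114786  0.07600552 -0.02860829]
```

View pics/c14.png

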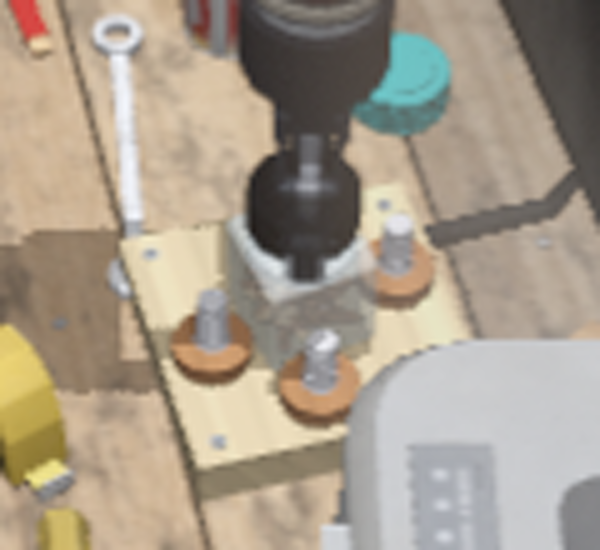

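```bash
python3 - <<'E'
from h import *
o=[cv2.resize(cv2.imread(f'pics/w{i}.png')[150:320,180:480],None,fx=1.33*2,fy=1.33*1.3*1.2,interpolation=2) for i in(12,14)]
o=[cv2.resize(cv2.imread(f'pics/w{i}.png')[150:300,170:480],(720,300),interpolation=2) for i in(12,14)]
cv2.imwrite('pics/c14b.png',np.vstack(o))
E
```

```text
(no output)
```

View pics/c14b.png

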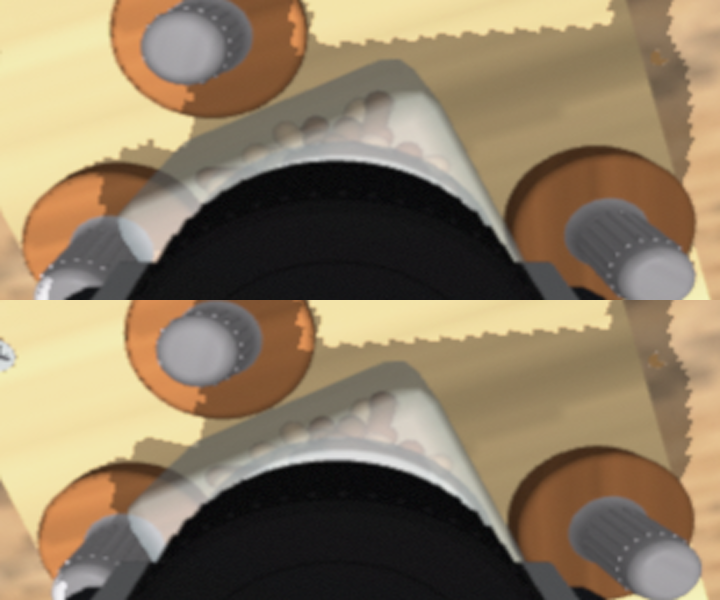

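```bash
python3 -m jog '{"offset":[[0,0,0.02],[0,0,0.02],[0,0,0]],"angular":[[0,0,0],[0,0,0],[0,0,0]],"jaw":[50,50,50]}'
python3 - <<'E'
from h import *
s=manip.state();print(s['contact_force'],s['ft_torque']);save('wrist','w15')
cv2.imwrite('pics/c15.png',np.vstack([cv2.resize(cv2.imread(f'pics/w{i}.png')[150:300,170:480],(720,300),interpolation=2) for i in(14,15)]))
E
```

```text
time: 16.8
tool_pos: [0.4165, 0.2258, 0.1025]
tool_rot: [0.701, -0.701, -0.09, 0.09]
contact_force: [0.7, 1.4, -1.8]
gripper_width: 0.696
[ 0.66249109  1.38289179 -1.81838258] [0.24934406 0.02073156 0.09605772]
```

View pics/c15.png

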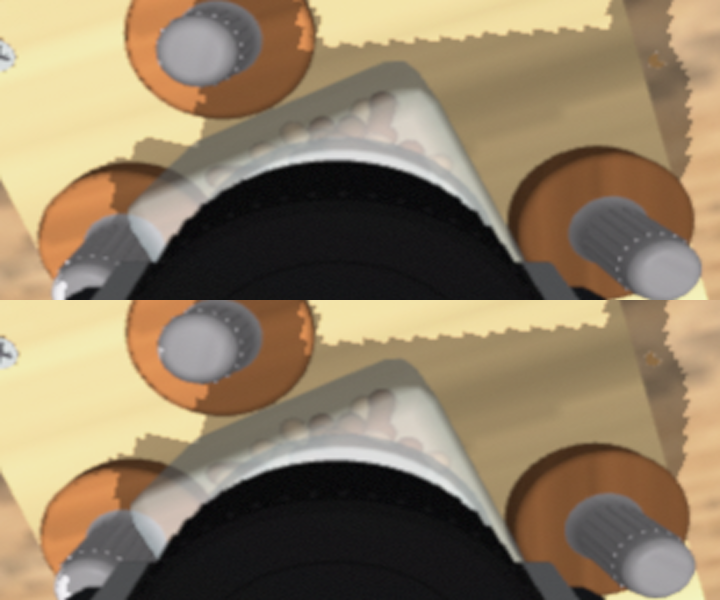

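The gap under the cap is growing and the jar is staying put, so the threads are free. Continuing the lift.

```bash
python3 -m jog '{"offset":[[0,0,0.04],[0,0,0.06],[0,0,0.06],[0,0,0.04],[0,0,0]],"angular":[[0,0,0],[0,0,0],[0,0,0],[0,0,0],[0,0,0]],"jaw":[50,50,50,50,50]}'
python3 -m jog '{"offset":[[0,0,0.06],[0,0,0.1],[0,0,0.1],[0,0,0.06],[0,0,0.04],[0,0,0],[0,0,0],[0,0,0],[0,0,0]],"angular":[[0,0,0],[0,0,0],[0,0,0],[0,0,0],[0,0,0],[0,0,0],[0,0,0],[0,0,0],[0,0,0]],"jaw":[50,50,50,50,50,50,50,50,50]}'
python3 - <<'E'
from h import *
s=manip.state();print(s['contact_force'],s['ft_torque'],s['joint_vel'].round(3));a=save('wrist','w16');b=save('scene','s16');t=save('top','t16')
cv2.imwrite('pics/c16.png',np.hstack([cv2.resize(a[60:320,140:500],(400,290),interpolation=2),cv2.resize(b[140:250,270:390],(390,290),interpolation=2)]))
E
```

```text
time: 17.35
tool_pos: [0.4169, 0.2259, 0.113]
tool_rot: [0.701, -0.701, -0.09, 0.09]
contact_force: [0.8, -0.2, -0.6]
gripper_width: 0.696
time: 18.25
tool_pos: [0.4163, 0.2258, 0.1301]
tool_rot: [-0.701, 0.701, 0.09, -0.09]
contact_force: [0.4, -0.8, -0.5]
gripper_width: 0.694
[ 0.41541369 -0.75833768 -0.51716629] [-0.00287307 -0.00997011 -0.01886071] [-0.     0.001 -0.    -0.001 -0.     0.001]
```

View pics/c16.png

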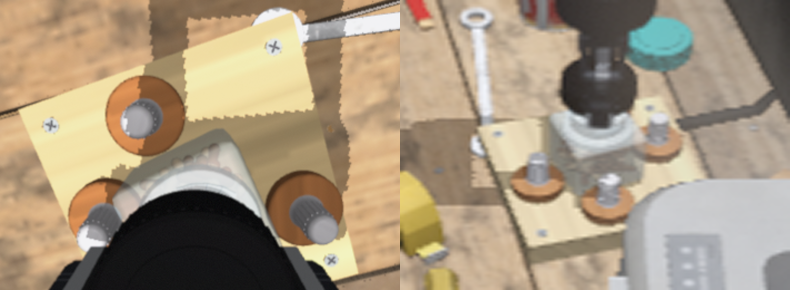

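View pics/s16.png

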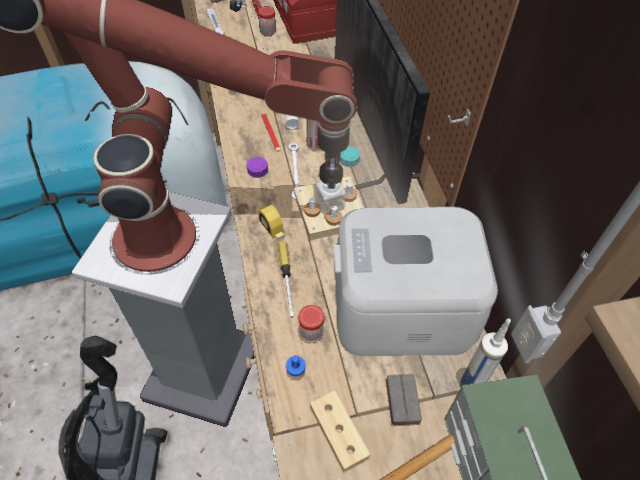

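View pics/w16.png

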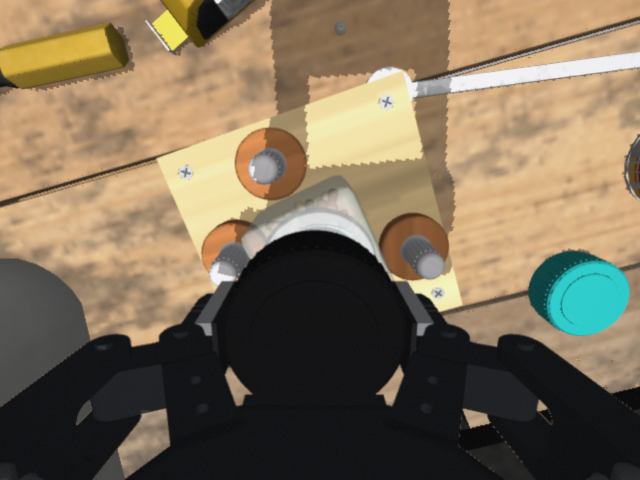

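```bash
python3 - <<'E'
from h import *
c=cam('wrist')
P=[plane(c,u,v,.03)[:2] for u,v in[(387,102),(186,172),(438,293)]];ctr=(P[1]+P[2])/2
y=np.radians(33);H=lambda x,yy:ctr+[x*np.cos(y)-yy*np.sin(y),x*np.sin(y)+yy*np.cos(y)]
print('centre',ctr,'hole exp',H(.026,.057),'spare disc',plane(c,415,244,.046)[:2],'spare top',plane(c,430,265,.08)[:2])
print('fixed stop exp',H(-.0555,-.012),H(.0555,.012),'obs',plane(c,270,161,.046)[:2],plane(c,265,167,.08)[:2])
def edge(a,b,z): d=plane(c,*b,z)-plane(c,*a,z);return np.degrees(np.arctan2(d[1],d[0]))
print('board',edge((157,157),(405,70),.03),'jar',edge((262,212),(342,177),.096))
a=cv2.imread('pics/w16.png');cv2.imwrite('pics/c17.png',cv2.resize(a[150:290,190:470],None,fx=2.8,fy=2.8,interpolation=2))
E
```

```text
centre [0.41637826 0.22772357] hole exp [0.40713927 0.2896884 ] spare disc [0.40208222 0.2886198 ] spare top [0.40415622 0.28864795]
fixed stop exp [0.37636771 0.18743205] [0.45638881 0.26801508] obs [0.37443559 0.18678243] [0.37483903 0.18828427]
board 122.93016426087466 jar 128.3014173512972
```

View pics/c17.png

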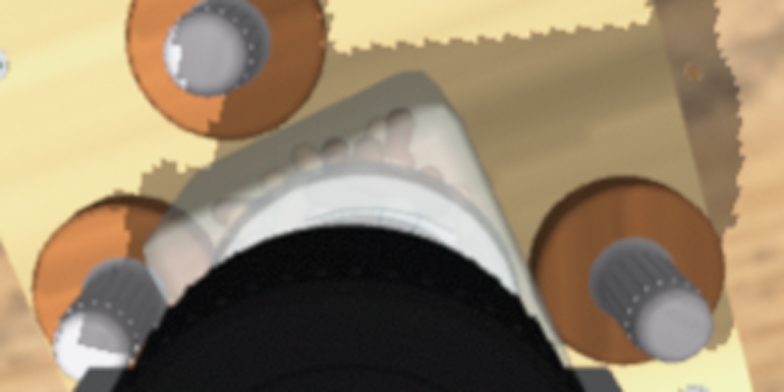

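```bash
python3 - <<'E'
from h import *
c=cam('wrist');print(plane(c,414.3,248.7,.046),plane(c,430.7,266,.08))
print(manip.job_done())
E
```

```text
[0.40519908 0.28919857 0.046     ] [0.40461536 0.28921953 0.08      ]
the job is handed in; nothing more can be done
None
```

I took the spare bench stop past the bread maker, seated it in the free hole and pushed it down with the fingers shut. It took about 26 N with no further travel, and the tool height matched the stop being home. I then turned the black cap about 85° anticlockwise, lifted it straight off and handed the job in at about 18.5 s with the cap still gripped.

**Last checks:**
- **Cap:** by the tool's travel, its lower edge is about 22 mm above the rim and about 2 mm from the board centre. The tool is level and still, and the wrist force of about 0.5 N matches the cap's weight alone.
- **Jar:** it looks upright and in place, turned about 5–7° as expected.
- **Spare stop:** the disc and grip measure within about 1 mm of each other, so it stands upright. Both read 2–2.5 mm from the expected hole centre; a fixed stop showed about 2 mm of camera bias, and the limit is 4 mm.
- **Bystanders:** the screw jar, screwdriver and sanding block look unmoved in the scene picture; I did not measure their positions again.

**Readings that disagreed:**
- An early disc-centre reading for the spare stop was about 5 mm from the hole. I had picked the disc centre wrongly, and measuring it again gave the figure above.
- Early in the lift the downward pull briefly reached about 2.9 N. The gap under the cap kept growing and the jar stayed down, so I took it as lug or liner friction.

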